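# Blow the grit off two pitching tools at the mason's bench

## Robot

A 6-joint arm with a two-finger parallel gripper is mounted at the origin on the work surface. World frame = base frame: x ahead of the robot, y to its left, z up, the work surface at z = 0. Lengths are in m, angles in degrees, forces in N, time in s.
With the tool pointing down it reaches from about 0.375 to 0.9 m from the base axis. Payload 3.1 kg.
Tool frame: the origin (TCP) lies at the very end of the fingers, on their centre line; the grasp point (between the pads) lies 19 mm behind it; z points along the fingers, y is the line along which they close (so a half turn about z gives the same grasp; the last joint's range is limited). The gripper opens to 87 mm and grips with 3 to 60 N. Pads are 19 mm wide; open, the fingers measure 117 mm over their backs; the gripper's body (75 mm by 190 mm) begins 51 mm behind the grasp point.
Start: joints at [-76.117, 30.224, 82.088, -0, 67.689, -10.227], TCP at [0.255, -0.57, 0.223] pointing down, gripper open.
Joint ranges: [-176.69, 176.69], [-43.24, 126.21], [12.49, 139.97], [-82, 262], [0, 151.66], [-163.58, 163.58]. Speed limits (degrees/s): [159.86, 159.86, 180, 180, 180, 180].

## Interface

Orientations are given as a 3x3 rotation matrix whose columns are the frame's x, y, z axes.
In Python, from rig import bot gives the robot as it stands.
- The arm moves only by the tool move_arm, never from a script. Its argument "increments" is a list of rows, each an object with "xyz": the shift along the tool's x, y, z in mm, a list of three; "roll": the turn about the tool's z in rad; "grip": the opening in per cent of the stroke, from 0 (shut) to 100 (fully open). A call has 1 to 5 rows; each row shifts and turns the commanded pose from where the row before left it, along the tool's axes as they then stand; what a row does not reach is not made up. A row lasts 1/12 s, in which the tool goes at most 41.7 mm and 7.16 degrees, less where a joint would pass 70% of its speed; a pose out of reach is approached as far as the arm can. A call is refused whole if a number of a shift passes 41.7 or a number of a turn 0.125, either way. A call with a gripper value outside its range is refused whole. The fingers move at their own pace and stop on an object; the grip force is fixed at half the most. Time passes only in rows, so rows that do not move let the fingers close. It gives the time, the measured TCP pose, the force, the opening and the grip force at its end, in the units of the state.
- bot.read_state(): the state, without advancing time (a new reading comes with each control period).
- bot.capture(name): name is "side" or "top"; returns (picture, depth): 384x512x3 uint8, red, green, blue; 384x512 float32, m along the optical axis (not along the pixel's ray), 0 where there is no reading.
- bot.camera_model(name): a dict with "intrinsics" (3x3 intrinsics, pixels), "D" ([k1, k2, p1, p2, k3] as OpenCV has them; the pictures are not rectified), "rvec" (rotation vector, rad) and "tvec" (3), from world to camera coordinates, as OpenCV has them. Camera axes: x right, y down, z forward; pixel columns grow to the right and rows downward; lengths in m; the calibration is good to about 2 mm. A picture is of the moment at which its call begins. camera_model takes no time and is no camera call.
- bot.hand_in(): hands the job in; it is judged then, once.
Trained networks look in the newest picture that a camera, given by its name, has taken for a name from the list of things; names that differ only in an ending like _2 or _b are one class to them, and where a whole thing is asked for, a point or a joint stands for the part that bears it (a point fixed in the world has none). Each returns a list of dicts, best first, with "conf" (0 to 1); they miss things now and then, are a little off and sometimes report something else, mostly with a low value. They report only what shows in the picture. A call takes as long as a camera call. They do not tell look-alikes from the thing itself.
- bot.spot_in(label, camera): "at" ([x, y, z] in m, in the coordinates of the camera as it stood for that picture, good to about 4 mm: the middle of the surface that is visible of it).
- bot.trace(label, camera): "mask" (384x512 bool, what is visible of it).
The state is a dict: "time_s": time; "joint_positions": joint angles; "qvel": joint speeds; "tau": joint torques, N m; "position": TCP position; "tcp_rot": TCP orientation; "force": force on the tool from outside, world axes, zero at the start; "moment": the same for the moment, N m; "opening": opening from 0.0 (shut) to 1.0 (fully open); "grasp_force": force on a finger pad.
Only numpy, scipy, OpenCV 4.12 (cv2) and the standard library are available. Lean on these libraries where they do the work, as an engineer would, in place of code of your own. Each camera call takes 0.05 s, during which the arm holds its last target. There are 200 camera calls.

## Task

Blow the grit off the two blued-steel pitching tools: lift them out of the wooden block and stand one, blade up, in each of the two steel cups of the blow-off stand, and let them go. Then push the sprung air lever, the one with the red hand grip, forward until it is hard against its stop, and keep holding it there: the job finishes with you still holding the air fully open. Leave the other things on the bench where they are.

Things in the scene. Friction and masses are not known exactly. Their poses are not given: they have to be found in the camera images.
- tool_wide: Wide pitching tool of blued steel, about 400 g, 190 mm long, upright in one hole of the block. Origin: centre of its round foot; z up to the edge. Shank 20 mm thick to z = 115 mm, then shoulders, then a flat blade at z = 145 to 181 mm, 12 mm thick along its own y, 46 mm wide along its x; bevelled edge up to 190. Grip it on the blade's flats near z = 165 mm.
- tool_narrow: Narrow pitching tool, as the wide one in every size and in weight but with a blade 32 mm wide along its x.
- block: Fixed wooden chisel block 165 x 75 x 60 mm with two holes of 28 mm diameter, 45 mm deep, at x = -40 mm and +40 mm of its own frame; a pitching tool stands in each, its blade's width within about 25 degrees of the block's x. Origin: centre of its underside.
- stand: Fixed blow-off stand: base plate 170 (x) x 330 (y) x 8 mm; on its right half two steel cups, with a copper pipe and two jets in front of them (x = -68 to -49 mm, up to 142 mm above the bench); on its left half the brass hand valve and lever. Origin: centre of its underside; at yaw 0 x points away from the robot, y to the left.
- cup_left (a point): Centre of the inner floor of the left cup, 12 mm above the bench, at x = 0, y = -45 mm of the stand. Cup: inner diameter 34 mm, outer 39 mm, rim 68 mm above this point (80 mm above the bench). A tool stands loosely in it, leaning a little at most. Axes as the stand's.
- cup_right (a point): Centre of the inner floor of the right cup, the same cup at x = 0, y = -125 mm of the stand (80 mm from the other, centre to centre).
- lever_pivot (a point): Point on the lever's upright hinge axis, 115 mm above the bench, at x = 10 mm, y = 80 mm of the stand. Axes as the stand's. The round valve body below it has a 40 mm radius at most, and its hub reaches 128 mm above the bench.
- lever_arm: Lever arm: hub, flat level bar 100 mm long and red upright hand grip. Origin: on the hinge axis, at lever_pivot; its x points along the bar to the grip.
- lever_grip (a point): Middle of the red hand grip, a round post 22 mm in diameter and 54 mm tall: on the grip's axis, 148 mm above the bench, 100 mm from the hinge axis. The grip spans 118 to 172 mm above the bench; the top of the bar below it is at 118 mm.
- air_lever (a joint): Turn of the lever about the upright axis through lever_pivot, rad: 0 at rest, 1.15 hard against the forward stop, clockwise from above. At 0 the arm points 150 deg from the stand's x (to the robot and a little left), at 1.15 84 deg (left): the grip goes forward, away from the robot. A spring always drives it back to 0: 4 N at the grip at rest, 9 N at the stop.
- mallet: Dark lignum vitae mallet standing on its head, 116 mm in diameter, 235 mm tall; origin at the centre of its underside. Bystander.
- egg: Chipped white marble egg finial on a 75 mm square foot, 136 mm tall; origin at the centre of its underside. Bystander.
- plumb_bob: Brass plumb bob lying on its side, 92 mm long, 38 mm thick; origin under its middle. Bystander.
- square: Flat steel square, legs 200 and 123 mm long, 4 mm thick; origin under the middle of the long leg. Bystander.
- brush: Wooden bench brush lying bristles down, 255 mm long, 38 mm high; origin under its middle. Bystander.
- offcut: Pale limestone offcut 120 x 90 x 75 mm; origin at the centre of its underside. Bystander.
Things that resemble listed ones, but are neither listed nor needed, are in the scene too. Leave any orange look-alike of the tool_narrow alone.

How it is judged (in metres and radians):
On the way, in this order (a step that is already met when the one before it is completed fails the run):
1. both pitching tools stand blade up, one in each cup, let go (((horizontal distance between tool_wide and cup_left below 0.012 m and z of tool_wide in the frame of cup_left between -0.006 and 0.01 m and angle between each of tool_wide, tool_narrow's own z axis and vertical below 0.25 rad and horizontal distance between tool_narrow and cup_right below 0.012 m and z of tool_narrow in the frame of cup_right between -0.006 and 0.01 m) or (horizontal distance between tool_wide and cup_right below 0.012 m and z of tool_wide in the frame of cup_right between -0.006 and 0.01 m and angle between each of tool_wide, tool_narrow's own z axis and vertical below 0.25 rad and horizontal distance between tool_narrow and cup_left below 0.012 m and z of tool_narrow in the frame of cup_left between -0.006 and 0.01 m)) and contact force between each of the arm, the fingers and tool_wide below 0.3 N and contact force between each of the arm, the fingers and tool_narrow below 0.3 N and linear speed of each of tool_wide, tool_narrow below 0.03 m/s), for 0.3 s.
2. the robot has pushed the air lever forward to its stop (value of joint air_lever above 1.09 rad and contact force between any of the fingers, the arm and lever_arm above 1.5 N), for 0.3 s.
At the end, for the whole second after the job is handed in: A pitching tool stands blade up in each cup (foot within 12 mm of the cup centre and 10 mm of its floor, tilt under 0.25 rad), still, untouched; the robot alone holds the air lever with 1.5 N or more, joint above 1.09 (stop 1.15) (all of step 1 and all of step 2 and contact force between lever_arm and tool_wide below 0.3 N and contact force between lever_arm and tool_narrow below 0.3 N); the arm keeps its last pose, push and grip.
It fails at once if the mallet, egg finial, plumb bob, square, brush or offcut is moved more than 40 mm (distance of any of mallet, egg, plumb_bob, square, brush, offcut from where it was at the start of the episode above 0.04 m).
It also fails if it takes over 67 s, if anything falls off the work surface, if the arm or the gripper's body presses on something with over 40 N, if the wrist force passes 120 N, or if a joint passes its speed limit or range.

## Working session

There is one attempt and no reset: what is moved stays moved. The work goes in short steps, Python scripts to look and compute and a tool call to move; the robot and the scene stay as the last step left them, time stands still between calls to the robot, and variables do not carry over. Pictures are saved under pics/ and viewed, at most 10 in all, crops included, and the job is handed in when it is done.

Besides the shell and the picture viewer there is one more tool, called after "Request:" by a JSON object that holds its "fn" and its "kwargs". move_arm: Moves the arm, as the interface text tells. Its arguments: {"type":"object","properties":{"increments":{"type":"array"}},"required":["increments"]}

```bash
mkdir -p pics; ls
cat > h.py <<'E'
import numpy as np, cv2
from rig import bot
def cam(n):
    m=bot.camera_model(n); R=cv2.Rodrigues(np.array(m['rvec'],float))[0]
    return np.array(m['intrinsics'],float),np.array(m['D'],float),R,np.array(m['tvec'],float).ravel()
def c2w(p,n):
    K,D,R,t=cam(n); return (np.atleast_2d(p)-t)@R
def cloud(depth,mask,n):
    K,D,R,t=cam(n); v,u=np.nonzero(mask&(depth>0))
    q=cv2.undistortPoints(np.stack([u,v],1).astype(float)[:,None],K,D)[:,0]
    z=depth[v,u][:,None]; return c2w(np.hstack([q*z,z]),n),np.stack([u,v],1)
def pix(p,n):
    m=bot.camera_model(n);K,D,R,t=cam(n)
    return cv2.projectPoints(np.atleast_2d(np.array(p,float)),cv2.Rodrigues(R)[0],t,K,D)[0][:,0]
def save(img,f): cv2.imwrite('pics/'+f,cv2.cvtColor(img,cv2.COLOR_RGB2BGR))
E
python3 - <<'E'
from h import *
ims={}
for n in ('side','top'):
    p,d=bot.capture(n); ims[n]=p; np.savez('%s0.npz'%n,p=p,d=d)
    K,D,R,t=cam(n); print(n,'campos',(-R.T@t).round(3),'axis',R[2].round(2),K[0,0].round(0))
    for l in ('tool_wide','tool_narrow','block','stand','lever_arm','lever_grip','mallet','egg','plumb_bob','square','brush','offcut'):
        for r in bot.spot_in(l,n)[:4]:
            w=c2w(r['at'],n)[0]; print(n,l,round(r['conf'],2),w.round(3),pix(w,n)[0].round())
    save(p,n+'0.png')
E
```

```text
pics
side campos [ 0.458 -1.239  0.913] axis [ 0.08  0.83 -0.54] 468.0
side tool_wide 0.82 [ 0.562 -0.363  0.166] [260. 248.]
side tool_wide 0.21 [0.376 0.024 0.01 ] [190. 213.]
side tool_narrow 0.73 [0.753 0.028 0.075] [304. 188.]
side tool_narrow 0.67 [ 0.48  -0.351  0.165] [227. 248.]
side tool_narrow 0.64 [ 0.488 -0.452  0.109] [233. 293.]
side block 0.75 [ 0.527 -0.378  0.059] [247. 285.]
side stand 0.76 [ 0.553 -0.018  0.008] [245. 217.]
side stand 0.32 [0.632 0.394 0.087] [255. 137.]
side lever_arm 0.59 [0.517 0.105 0.119] [230. 169.]
side lever_grip 0.8 [0.517 0.105 0.123] [230. 168.]
side mallet 0.59 [0.635 0.393 0.091] [256. 136.]
side egg 0.83 [0.754 0.027 0.076] [304. 188.]
side plumb_bob 0.44 [ 0.382 -0.175  0.026] [192. 247.]
side plumb_bob 0.39 [0.518 0.104 0.122] [230. 168.]
side square 0.65 [0.375 0.024 0.01 ] [190. 213.]
side brush 0.64 [0.374 0.433 0.04 ] [190. 147.]
side offcut 0.65 [ 0.741 -0.327  0.056] [324. 266.]
top campos [ 0.32  -0.01   1.395] axis [ 0.19  0.   -0.98] 418.0
top tool_wide 0.76 [ 0.552 -0.35   0.18 ] [369. 197.]
top tool_narrow 0.71 [ 0.382 -0.334  0.157] [364. 255.]
top tool_narrow 0.68 [ 0.49  -0.441  0.141] [396. 220.]
top block 0.7 [ 0.514 -0.338  0.063] [356. 216.]
top block 0.22 [0.384 0.437 0.041] [116. 256.]
top stand 0.93 [ 0.552 -0.018  0.005] [256. 207.]
top lever_arm 0.76 [0.539 0.09  0.118] [222. 205.]
top lever_grip 0.72 [0.537 0.091 0.119] [222. 206.]
top lever_grip 0.2 [ 0.553 -0.353  0.179] [369. 197.]
top mallet 0.72 [0.621 0.407 0.101] [123. 181.]
top mallet 0.19 [0.74  0.05  0.105] [236. 144.]
top egg 0.66 [0.739 0.046 0.104] [237. 145.]
top egg 0.19 [ 0.514 -0.343  0.063] [357. 216.]
top square 0.71 [0.541 0.093 0.118] [221. 204.]
top square 0.61 [0.377 0.041 0.004] [239. 259.]
top brush 0.58 [0.38  0.437 0.038] [116. 258.]
top offcut 0.72 [ 0.735 -0.309  0.058] [344. 150.]
top offcut 0.25 [0.537 0.089 0.117] [222. 206.]
```

Run:
```python
import cv2
a=cv2.imread('pics/side0.png');cv2.imwrite('pics/side0c.png',cv2.resize(a[110:330,130:370],None,fx=2.7,fy=2.7,interpolation=cv2.INTER_CUBIC))
```

```text
(no output)
```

View pics/top0.png

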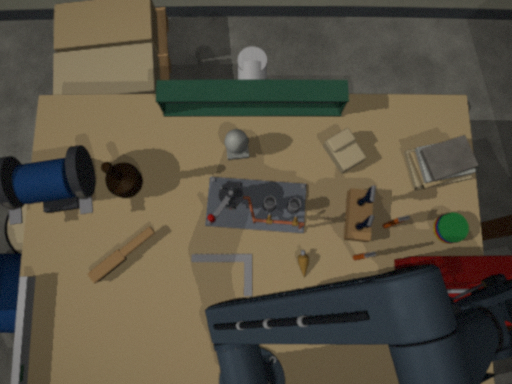

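View pics/side0c.png

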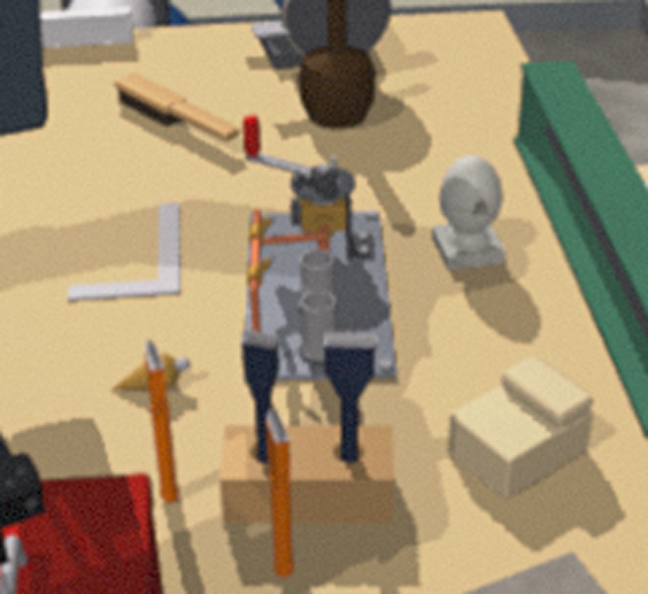

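The blued tools are the narrow one near side top px (232,247), seen at crop (262,350), and the wide one at crop (350,350). Their top px are (362,222) and (369,195). Both stand in the block. The look-alikes are two orange chisels at top px (396,220) and (364,255), side crop (160,420) and (280,490); I leave those alone. The cups are at top px (269,204) and (294,204), and the red grip is at top px (211,217).

```bash
cat > m.py <<'E'
from h import *
def rect(P):
    r=cv2.minAreaRect((P[:,:2]*1000).astype(np.float32)); return np.round(r[0],1),np.round(r[1],1),round(r[2],1)
C={}
for n in ('side','top'):
    z=np.load(n+'0.npz'); d=z['d']; P,uv=cloud(d,np.ones_like(d,bool),n); col=z['p'][uv[:,1],uv[:,0]].astype(int); C[n]=(P,col)
def sel(n,x0,x1,y0,y1,z0,z1):
    P,c=C[n]; k=(P[:,0]>x0)&(P[:,0]<x1)&(P[:,1]>y0)&(P[:,1]<y1)&(P[:,2]>z0)&(P[:,2]<z1); return P[k],c[k]
if __name__=='__main__':
    for n in C:
        print('==',n)
        P,c=sel(n,.4,.65,-.45,-.28,.05,.07);
        k=(c[:,0]-c[:,2]>20); print('block top',k.sum(),rect(P[k]),np.median(P[k],0).round(3))
        P,c=sel(n,.4,.7,-.25,.2,.002,.014); k=abs(c[:,0]-c[:,2])<25; print('plate',k.sum(),rect(P[k]))
        for nm,a,b in (('narrow',.43,.515),('wide',.52,.61)):
            for z0,z1 in ((.08,.12),(.16,.195),(.195,.215)):
                P,c=sel(n,a,b,-.40,-.30,z0,z1); k=(c[:,0]-c[:,2]<30); P=P[k]
                if len(P)>4:
                    w,V=np.linalg.eigh(np.cov(P[:,:2].T)); v=V[:,1]*np.sign(V[0,1]); print(nm,z0,len(P),P.mean(0).round(4),'min',P.min(0).round(3),'max',P.max(0).round(3),'dir',np.degrees(np.arctan2(v[1],v[0])).round(1),np.sqrt(w).round(4))
        P,c=sel(n,.4,.7,-.2,.0,.072,.09); k=abs(c[:,0]-c[:,2])<25;P=P[k];print('cups',len(P))
        for a,b in ((-.2,-.10),(-.10,-.02)):
            Q=P[(P[:,1]>a)&(P[:,1]<b)&(P[:,0]>.515)]
            if len(Q)>4: print(a,len(Q),Q.min(0).round(3),Q.max(0).round(3),cv2.minEnclosingCircle((Q[:,:2]*1000).astype(np.float32)))
        P,c=sel(n,.35,.7,.0,.25,.11,.19); k=(c[:,0]>1.8*c[:,1])&(c[:,0]-c[:,1]>40);P=P[k]
        if len(P):print('red',len(P),P.mean(0).round(3),P.min(0).round(3),P.max(0).round(3))
        P,c=sel(n,.36,.53,-.5,-.28,.03,.25); k=(c[:,0]-c[:,2]>70)&(c[:,0]>1.6*c[:,1]);P=P[k];print('orange')
        for y in ((-.5,-.4),(-.37,-.28)):
            Q=P[(P[:,1]>y[0])&(P[:,1]<y[1])]
            if len(Q):print(len(Q),Q.mean(0).round(3),Q.min(0).round(3),Q.max(0).round(3))
E
python3 m.py
```

```text
== side
block top 1171 (array([ 517.2, -380.7]), array([143.4, 166.8]), 84.3) [ 0.528 -0.361  0.06 ]
plate 1675 (array([559.6, -27.3]), array([362.8, 168.7]), 85.7)
narrow 0.08 41 [ 0.4775 -0.3517  0.1003] min [ 0.473 -0.357  0.081] max [ 0.487 -0.347  0.12 ] dir -13.8 [0.0023 0.0031]
narrow 0.16 143 [ 0.4798 -0.3511  0.1776] min [ 0.464 -0.36   0.16 ] max [ 0.497 -0.343  0.195] dir -19.3 [0.0022 0.0094]
narrow 0.195 67 [ 0.4802 -0.3487  0.2013] min [ 0.466 -0.358  0.195] max [ 0.495 -0.335  0.207] dir -21.4 [0.0028 0.0096]
wide 0.08 70 [ 0.5597 -0.3613  0.1018] min [ 0.552 -0.367  0.081] max [ 0.568 -0.355  0.12 ] dir -11.5 [0.0026 0.0047]
wide 0.16 210 [ 0.5596 -0.3615  0.1777] min [ 0.538 -0.368  0.16 ] max [ 0.582 -0.354  0.195] dir -9.7 [0.0017 0.0135]
wide 0.195 99 [ 0.5595 -0.359   0.2012] min [ 0.538 -0.366  0.195] max [ 0.582 -0.35   0.208] dir -10.1 [0.0027 0.0135]
cups 145
-0.2 76 [ 0.532 -0.16   0.072] [ 0.57  -0.118  0.084] ((551.0892333984375, -139.14736938476562), 22.203285217285156)
-0.1 68 [ 0.539 -0.08   0.072] [ 0.576 -0.037  0.084] ((558.3191528320312, -58.4565696
[... 887 characters left out ...]
48]
wide 0.16 51 [ 0.5592 -0.3514  0.179 ] min [ 0.537 -0.363  0.161] max [ 0.584 -0.347  0.195] dir -6.2 [0.0026 0.0143]
wide 0.195 64 [ 0.5592 -0.3548  0.2029] min [ 0.537 -0.366  0.195] max [ 0.582 -0.348  0.211] dir -10.4 [0.0031 0.0141]
cups 79
-0.2 38 [ 0.533 -0.157  0.072] [ 0.569 -0.121  0.085] ((550.5112915039062, -140.1732177734375), 19.287858963012695)
-0.1 36 [ 0.539 -0.077  0.072] [ 0.576 -0.042  0.087] ((557.4761352539062, -60.719486236572266), 19.494373321533203)
red 42 [0.493 0.119 0.168] [0.484 0.11  0.154] [0.504 0.13  0.175]
orange
77 [ 0.408 -0.465  0.138] [ 0.362 -0.498  0.037] [ 0.49  -0.431  0.174]
39 [ 0.382 -0.332  0.099] [ 0.377 -0.339  0.03 ] [ 0.389 -0.325  0.178]
```

```bash
cat > go.py <<'E'
import sys
from h import *
# usage: go.py x y z closing_angle_deg  -> shift in tool axes (mm), roll (rad)
x,y,z,a=map(float,sys.argv[1:5]); s=bot.read_state(); R=np.array(s['tcp_rot']); p=np.array(s['position'])
cur=np.degrees(np.arctan2(R[1,1],R[0,1])); d=(a-cur+90)%180-90
print('t',round(s['time_s'],2),'p',p.round(4),'closing',cur.round(1),'q',np.round(s['joint_positions'],1),'open',round(s['opening'],3),'F',np.round(s['force'],1))
print('z axis',R[:,2].round(3),'shift tool mm',(R.T@(np.array([x,y,z])-p)*1000).round(1),'roll rad (about tool z)',round(-np.radians(d),4))
E
python3 go.py .480 -.346 .27 69
```

```text
t 1.3 p [ 0.2553 -0.5705  0.2226] closing -65.9 q [-76.1  30.2  82.1   0.   67.7 -10.2] open 1.001 F [-1.1  0.3 -0.5]
z axis [ 0. -0. -1.] shift tool mm [ 296.8 -113.1  -47.4] roll rad (about tool z) 0.7873
```

Request:
{"fn": "move_arm", "kwargs": {"increments": [{"xyz":[0,0,-10],"roll":0.1125,"grip":100},{"xyz":[0,0,-10],"roll":0.1125,"grip":100},{"xyz":[0,0,-10],"roll":0.1125,"grip":100},{"xyz":[0,0,-10],"roll":0.1125,"grip":100},{"xyz":[0,0,-7],"roll":0.1125,"grip":100}]}}

```text
time_s: 1.72
position: [0.2554, -0.5708, 0.2706]
tcp_rot: [[0.989, -0.147, 0.0], [-0.147, -0.989, -0.001], [0.0, 0.001, -1.0]]
force: [0.2, 0.6, -0.2]
opening: 1.0
grasp_force: 0.0
```

Request:
{"fn": "move_arm", "kwargs": {"increments": [{"xyz":[0,0,0],"roll":0.1125,"grip":80},{"xyz":[0,0,0],"roll":0.1125,"grip":80},{"xyz":[15,-33,0],"roll":0,"grip":80},{"xyz":[15,-33,0],"roll":0,"grip":80},{"xyz":[15,-33,0],"roll":0,"grip":80}]}}

```text
time_s: 2.13
position: [0.3331, -0.4937, 0.2694]
tcp_rot: [[0.933, -0.361, 0.0], [-0.361, -0.933, 0.0], [0.0, -0.0, -1.0]]
force: [0.7, -0.5, -0.2]
opening: 0.809
grasp_force: 0.0
```

Request:
{"fn": "move_arm", "kwargs": {"increments": [{"xyz":[15,-33,0],"roll":0,"grip":80},{"xyz":[15,-33,0],"roll":0,"grip":80},{"xyz":[15,-33,0],"roll":0,"grip":80},{"xyz":[15,-33,0],"roll":0,"grip":80},{"xyz":[0,0,0],"roll":0,"grip":80}]}}

```text
time_s: 2.55
position: [0.4401, -0.3871, 0.2697]
tcp_rot: [[0.936, -0.353, 0.002], [-0.353, -0.936, 0.003], [0.001, -0.004, -1.0]]
force: [-1.0, -0.5, -0.9]
opening: 0.795
grasp_force: 0.0
```

```bash
python3 go.py .480 -.346 .161 69
```

```text
t 2.55 p [ 0.4401 -0.3871  0.2697] closing -110.7 q [-52.4  24.3  84.6   0.2  71.1  58.2] open 0.795 F [-1.  -0.5 -0.9]
z axis [ 0.002  0.003 -1.   ] shift tool mm [ 22.7 -52.2 108.9] roll rad (about tool z) 0.006
```

Request:
{"fn": "move_arm", "kwargs": {"increments": [{"xyz":[11.5,-26,0],"roll":0,"grip":70},{"xyz":[11.5,-26,0],"roll":0,"grip":70},{"xyz":[0,0,20],"roll":0,"grip":70},{"xyz":[0,0,20],"roll":0,"grip":70},{"xyz":[0,0,0],"roll":0,"grip":70}]}}

```text
time_s: 2.97
position: [0.4746, -0.3499, 0.226]
tcp_rot: [[0.934, -0.358, -0.006], [-0.357, -0.934, 0.006], [-0.007, -0.003, -1.0]]
force: [-0.5, 0.4, -0.6]
opening: 0.701
grasp_force: 0.0
```

```bash
python3 go.py .480 -.346 .161 69
python3 - <<'E'
from h import *
p,d=bot.capture('side'); a=p[150:330,160:340]; save(cv2.resize(a,None,fx=3,fy=3,interpolation=cv2.INTER_CUBIC),'s1.png')
E
```

```text
t 2.97 p [ 0.4746 -0.3499  0.226 ] closing -110.9 q [-47.2  27.4  86.7  -0.   66.3  63.7] open 0.701 F [-0.5  0.4 -0.6]
z axis [-0.006  0.006 -1.   ] shift tool mm [ 4.1 -5.4 65. ] roll rad (about tool z) 0.0009
```

View pics/s1.png

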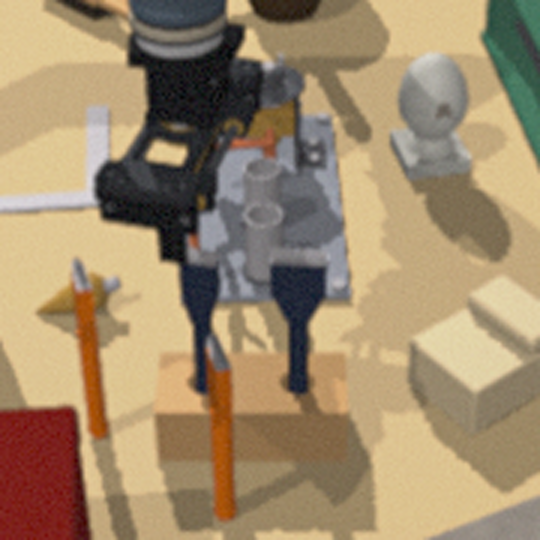

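The gripper is over the narrow blued tool at crop (202,262). The orange chisels at crop (90,360) and (222,430) are clear of the fingers.

Request:
{"fn": "move_arm", "kwargs": {"increments": [{"xyz":[4,-5,0],"roll":0,"grip":70},{"xyz":[0,0,20],"roll":0,"grip":70},{"xyz":[0,0,20],"roll":0,"grip":70},{"xyz":[0,0,22],"roll":0,"grip":70},{"xyz":[0,0,2],"roll":0,"grip":70}]}}

```text
time_s: 3.43
position: [0.4807, -0.3481, 0.1635]
tcp_rot: [[0.933, -0.359, -0.003], [-0.359, -0.933, 0.003], [-0.004, -0.002, -1.0]]
force: [-0.5, 0.7, -0.3]
opening: 0.698
grasp_force: 0.0
```

Request:
{"fn": "move_arm", "kwargs": {"increments": [{"xyz":[0,0,0],"roll":0,"grip":70},{"xyz":[0,0,0],"roll":0,"grip":0},{"xyz":[0,0,0],"roll":0,"grip":0},{"xyz":[0,0,0],"roll":0,"grip":0},{"xyz":[0,0,0],"roll":0,"grip":0}]}}

```text
time_s: 3.85
position: [0.4824, -0.3495, 0.1669]
tcp_rot: [[0.934, -0.359, 0.002], [-0.359, -0.934, -0.002], [0.002, 0.001, -1.0]]
force: [0.3, -0.2, -0.4]
opening: 0.481
grasp_force: 0.0
```

Request:
{"fn": "move_arm", "kwargs": {"increments": [{"xyz":[0,0,0],"roll":0,"grip":0},{"xyz":[0,0,0],"roll":0,"grip":0},{"xyz":[0,0,0],"roll":0,"grip":0},{"xyz":[0,0,0],"roll":0,"grip":0},{"xyz":[0,0,0],"roll":0,"grip":0}]}}

```text
time_s: 4.27
position: [0.4818, -0.3483, 0.1655]
tcp_rot: [[0.933, -0.359, -0.0], [-0.359, -0.933, 0.002], [-0.001, -0.001, -1.0]]
force: [-0.1, 2.3, 2.1]
opening: 0.132
grasp_force: 29.9
```

Request:
{"fn": "move_arm", "kwargs": {"increments": [{"xyz":[0,0,0],"roll":0,"grip":0},{"xyz":[0,0,0],"roll":0,"grip":0},{"xyz":[0,0,0],"roll":0,"grip":0},{"xyz":[0,0,0],"roll":0,"grip":0},{"xyz":[0,0,0],"roll":0,"grip":0}]}}

```text
time_s: 4.68
position: [0.4818, -0.3485, 0.1656]
tcp_rot: [[0.933, -0.359, -0.0], [-0.359, -0.933, 0.001], [-0.0, -0.001, -1.0]]
force: [0.2, 1.0, 2.4]
opening: 0.134
grasp_force: 29.9
```

Request:
{"fn": "move_arm", "kwargs": {"increments": [{"xyz":[0,0,-15],"roll":0,"grip":0},{"xyz":[0,0,-25],"roll":0,"grip":0},{"xyz":[0,0,-25],"roll":0,"grip":0},{"xyz":[0,0,-25],"roll":0,"grip":0},{"xyz":[0,0,-20],"roll":0,"grip":0}]}}

```text
time_s: 5.1
position: [0.4815, -0.3497, 0.2763]
tcp_rot: [[0.934, -0.358, -0.001], [-0.358, -0.934, -0.002], [0.0, 0.002, -1.0]]
force: [-0.0, -0.2, -3.5]
opening: 0.14
grasp_force: 30.0
```

```bash
python3 go.py .558 -.0605 .275 69
```

```text
t 5.1 p [ 0.4815 -0.3497  0.2763] closing -111.0 q [-46.7  24.7  82.9  -0.1  72.4  64.3] open 0.14 F [-0.  -0.2 -3.5]
z axis [-0.001 -0.002 -1.   ] shift tool mm [ -32.2 -297.4    0.8] roll rad (about tool z) -0.0001
```

Request:
{"fn": "move_arm", "kwargs": {"increments": [{"xyz":[-3.2,-20,0],"roll":0,"grip":0},{"xyz":[-3.2,-30,0],"roll":0,"grip":0},{"xyz":[-3.2,-30,0],"roll":0,"grip":0},{"xyz":[-3.2,-35,0],"roll":0,"grip":0},{"xyz":[-3.2,-35,0],"roll":0,"grip":0}]}}

```text
time_s: 5.52
position: [0.5201, -0.2027, 0.2745]
tcp_rot: [[0.933, -0.36, -0.002], [-0.36, -0.933, -0.001], [-0.001, 0.001, -1.0]]
force: [0.2, -0.4, -4.8]
opening: 0.132
grasp_force: 30.0
```

Request:
{"fn": "move_arm", "kwargs": {"increments": [{"xyz":[-3.2,-35,0],"roll":0,"grip":0},{"xyz":[-3.2,-35,0],"roll":0,"grip":0},{"xyz":[-3.2,-30,0],"roll":0,"grip":0},{"xyz":[-3.2,-27,0],"roll":0,"grip":0},{"xyz":[-3.2,-20,0],"roll":0,"grip":0}]}}

```text
time_s: 5.93
position: [0.5583, -0.0583, 0.2745]
tcp_rot: [[0.934, -0.357, -0.001], [-0.357, -0.934, -0.0], [-0.001, 0.001, -1.0]]
force: [0.7, 0.5, -3.6]
opening: 0.136
grasp_force: 30.0
```

Request:
{"fn": "move_arm", "kwargs": {"increments": [{"xyz":[0,0,0],"roll":0,"grip":0},{"xyz":[0,0,0],"roll":0,"grip":0},{"xyz":[0,0,0],"roll":0,"grip":0}]}}

```text
time_s: 6.18
position: [0.5581, -0.061, 0.2748]
tcp_rot: [[0.934, -0.358, -0.001], [-0.358, -0.934, -0.001], [-0.001, 0.002, -1.0]]
force: [-0.0, -0.6, -3.1]
opening: 0.133
grasp_force: 30.0
```

```bash
python3 go.py .558 -.0605 .275 69
cat > held.py <<'E'
from h import *
import sys
cx,cy=map(float,sys.argv[1:3])
for n in ('side','top'):
    p,d=bot.capture(n); P,uv=cloud(d,np.ones_like(d,bool),n); c=p[uv[:,1],uv[:,0]].astype(int)
    k=(abs(P[:,0]-cx)<.035)&(abs(P[:,1]-cy)<.03)
    for z0 in np.arange(.09,.22,.02):
        q=k&(P[:,2]>z0)&(P[:,2]<z0+.02)
        if q.sum()>3: print(n,z0.round(2),q.sum(),np.median(P[q],0).round(4),P[q].min(0).round(3),P[q].max(0).round(3))
    if n=='side': u,v=pix([cx,cy,.15],n)[0].astype(int); save(cv2.resize(p[v-65:v+65,u-65:u+65],None,fx=4,fy=4,interpolation=cv2.INTER_CUBIC),sys.argv[3])
E
python3 held.py .558 -.0605 h1.png
```

```text
t 6.18 p [ 0.5581 -0.061   0.2748] closing -111.0 q [-17.6  22.   87.7  -0.1  70.4  93.4] open 0.133 F [-0.  -0.6 -3.1]
z axis [-0.001 -0.001 -1.   ] shift tool mm [-0.2 -0.4 -0.2] roll rad (about tool z) 0.0001
side 0.11 5 [ 0.5545 -0.065   0.1258] [ 0.548 -0.072  0.125] [ 0.561 -0.064  0.129]
side 0.13 35 [ 0.5543 -0.0659  0.1387] [ 0.546 -0.072  0.13 ] [ 0.564 -0.056  0.147]
side 0.15 35 [ 0.5544 -0.0672  0.1597] [ 0.546 -0.073  0.15 ] [ 0.561 -0.056  0.17 ]
side 0.17 33 [ 0.5524 -0.066   0.1814] [ 0.546 -0.074  0.17 ] [ 0.561 -0.06   0.19 ]
side 0.19 37 [ 0.5527 -0.0659  0.2017] [ 0.547 -0.072  0.19 ] [ 0.562 -0.059  0.21 ]
side 0.21 32 [ 0.5544 -0.0652  0.2219] [ 0.547 -0.073  0.21 ] [ 0.562 -0.06   0.229]
top 0.15 8 [ 0.5489 -0.0592  0.1672] [ 0.546 -0.069  0.155] [ 0.556 -0.055  0.17 ]
top 0.17 5 [ 0.5468 -0.0599  0.181 ] [ 0.546 -0.066  0.173] [ 0.55  -0.057  0.186]
top 0.19 6 [ 0.5474 -0.0605  0.1959] [ 0.547 -0.065  0.194] [ 0.55  -0.056  0.21 ]
top 0.21 5 [ 0.5477 -0.0583  0.2228] [ 0.545 -0.064  0.21 ] [ 0.551 -0.055  0.23 ]
```

View pics/h1.png

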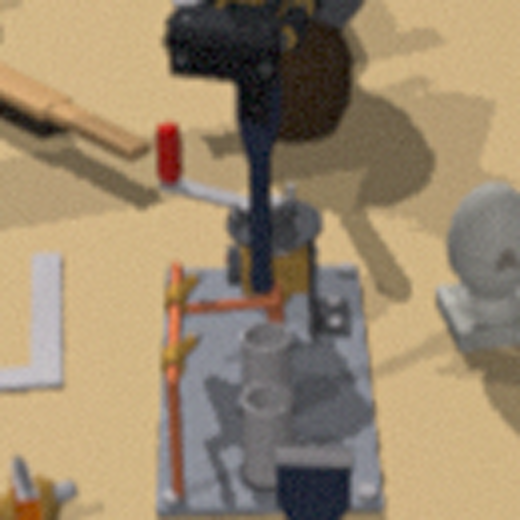

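The picture shows the narrow tool held upright at crop (260,200), above the far cup at crop (267,345). Next a small correction, then I insert it.

Request:
{"fn": "move_arm", "kwargs": {"increments": [{"xyz":[1.6,-2.8,0],"roll":0,"grip":0},{"xyz":[0,0,15],"roll":0,"grip":0},{"xyz":[0,0,20],"roll":0,"grip":0},{"xyz":[0,0,15],"roll":0,"grip":0},{"xyz":[0,0,10],"roll":0,"grip":0}]}}

```text
time_s: 6.7
position: [0.5601, -0.0588, 0.214]
tcp_rot: [[0.933, -0.36, -0.002], [-0.36, -0.933, 0.0], [-0.002, 0.0, -1.0]]
force: [-0.3, 0.3, -4.4]
opening: 0.137
grasp_force: 30.0
```

Request:
{"fn": "move_arm", "kwargs": {"increments": [{"xyz":[0,0,15],"roll":0,"grip":0},{"xyz":[0,0,15],"roll":0,"grip":0},{"xyz":[0,0,12],"roll":0,"grip":0},{"xyz":[0,0,6],"roll":0,"grip":0},{"xyz":[0,0,0],"roll":0,"grip":0}]}}

```text
time_s: 7.12
position: [0.5602, -0.0584, 0.1663]
tcp_rot: [[0.933, -0.359, -0.003], [-0.359, -0.933, 0.001], [-0.003, 0.0, -1.0]]
force: [-0.4, 0.1, -3.6]
opening: 0.136
grasp_force: 30.0
```

Request:
{"fn": "move_arm", "kwargs": {"increments": [{"xyz":[0,0,2],"roll":0,"grip":0},{"xyz":[0,0,1],"roll":0,"grip":0},{"xyz":[0,0,0],"roll":0,"grip":0}]}}

```text
time_s: 7.37
position: [0.5615, -0.0584, 0.1652]
tcp_rot: [[0.933, -0.359, 0.001], [-0.359, -0.933, -0.0], [0.002, -0.0, -1.0]]
force: [0.7, -0.2, -4.2]
opening: 0.138
grasp_force: 30.0
```

Request:
{"fn": "move_arm", "kwargs": {"increments": [{"xyz":[0,0,0],"roll":0,"grip":60},{"xyz":[0,0,0],"roll":0,"grip":60},{"xyz":[0,0,0],"roll":0,"grip":60},{"xyz":[0,0,0],"roll":0,"grip":60},{"xyz":[0,0,0],"roll":0,"grip":60}]}}

```text
time_s: 7.78
position: [0.5613, -0.0582, 0.1651]
tcp_rot: [[0.934, -0.358, 0.001], [-0.358, -0.934, -0.0], [0.001, -0.0, -1.0]]
force: [-0.1, -0.5, -0.8]
opening: 0.428
grasp_force: 0.0
```

Request:
{"fn": "move_arm", "kwargs": {"increments": [{"xyz":[0,0,0],"roll":0,"grip":60},{"xyz":[0,0,-20],"roll":0,"grip":60},{"xyz":[0,0,-30],"roll":0,"grip":60},{"xyz":[0,0,-35],"roll":0,"grip":60},{"xyz":[0,0,-25],"roll":0,"grip":60}]}}

```text
time_s: 8.2
position: [0.5616, -0.0583, 0.2771]
tcp_rot: [[0.934, -0.359, 0.002], [-0.359, -0.934, -0.001], [0.002, -0.0, -1.0]]
force: [0.1, -0.2, -0.6]
opening: 0.593
grasp_force: 0.0
```

```bash
python3 go.py .560 -.3575 .275 80; python3 held.py .558 -.0605 h2.png
```

```text
t 8.2 p [ 0.5616 -0.0583  0.2771] closing -111.0 q [-17.3  22.   87.2   0.   70.6  93.7] open 0.593 F [ 0.1 -0.2 -0.6]
z axis [ 0.002 -0.001 -1.   ] shift tool mm [105.8 279.9   2.3] roll rad (about tool z) -0.1922
side 0.09 25 [ 0.5574 -0.0629  0.099 ] [ 0.551 -0.069  0.092] [ 0.567 -0.06   0.107]
side 0.11 30 [ 0.5573 -0.0649  0.119 ] [ 0.551 -0.069  0.11 ] [ 0.568 -0.055  0.13 ]
side 0.13 43 [ 0.5573 -0.0643  0.1411] [ 0.546 -0.073  0.13 ] [ 0.57  -0.057  0.15 ]
side 0.15 60 [ 0.558  -0.0629  0.1614] [ 0.543 -0.072  0.15 ] [ 0.573 -0.055  0.17 ]
side 0.17 61 [ 0.5585 -0.0624  0.1793] [ 0.543 -0.07   0.17 ] [ 0.574 -0.054  0.19 ]
side 0.19 54 [ 0.5588 -0.062   0.1977] [ 0.544 -0.072  0.191] [ 0.574 -0.049  0.206]
top 0.13 4 [ 0.5565 -0.0662  0.1394] [ 0.552 -0.068  0.135] [ 0.56  -0.052  0.141]
top 0.19 29 [ 0.5531 -0.0592  0.1993] [ 0.543 -0.068  0.19 ] [ 0.573 -0.051  0.206]
```

View pics/h2.png

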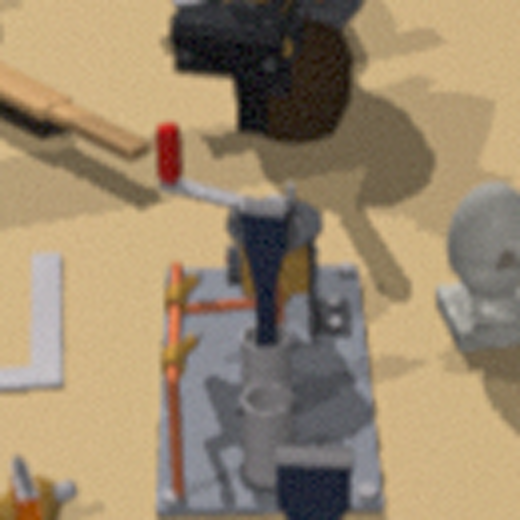

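The narrow tool stands upright in the left (far) cup, at crop (266,270). Next is the wide one.

Request:
{"fn": "move_arm", "kwargs": {"increments": [{"xyz":[0,0,0],"roll":-0.096,"grip":70},{"xyz":[0,0,0],"roll":-0.096,"grip":70},{"xyz":[5,30,0],"roll":0,"grip":70},{"xyz":[6,35,0],"roll":0,"grip":70},{"xyz":[6,35,0],"roll":0,"grip":70}]}}

```text
time_s: 8.72
position: [0.5597, -0.1596, 0.2737]
tcp_rot: [[0.985, -0.171, -0.001], [-0.171, -0.985, 0.001], [-0.002, -0.0, -1.0]]
force: [0.5, 0.3, 0.1]
opening: 0.694
grasp_force: 0.0
```

Request:
{"fn": "move_arm", "kwargs": {"increments": [{"xyz":[6,35,0],"roll":0,"grip":70},{"xyz":[6,35,0],"roll":0,"grip":70},{"xyz":[6,35,0],"roll":0,"grip":70},{"xyz":[6,35,0],"roll":0,"grip":70},{"xyz":[6,34,0],"roll":0,"grip":70}]}}

```text
time_s: 9.13
position: [0.5588, -0.3377, 0.2733]
tcp_rot: [[0.985, -0.174, -0.001], [-0.174, -0.985, 0.001], [-0.002, -0.001, -1.0]]
force: [1.0, -0.1, 0.5]
opening: 0.698
grasp_force: 0.0
```

Request:
{"fn": "move_arm", "kwargs": {"increments": [{"xyz":[3,20,0],"roll":0,"grip":70},{"xyz":[0,0,0],"roll":0,"grip":70},{"xyz":[0,0,20],"roll":0,"grip":70},{"xyz":[0,0,20],"roll":0,"grip":70},{"xyz":[0,0,0],"roll":0,"grip":70}]}}

```text
time_s: 9.55
position: [0.5564, -0.3534, 0.2293]
tcp_rot: [[0.985, -0.174, -0.008], [-0.174, -0.985, 0.008], [-0.009, -0.006, -1.0]]
force: [-0.8, 0.5, -0.8]
opening: 0.7
grasp_force: 0.0
```

```bash
python3 go.py .560 -.357 .164 80
```

```text
t 9.55 p [ 0.5564 -0.3534  0.2293] closing -100.0 q [-42.1  32.8  75.9   0.   71.9  57.9] open 0.7 F [-0.8  0.5 -0.8]
z axis [-0.008  0.008 -1.   ] shift tool mm [ 4.8  3.3 65.2] roll rad (about tool z) -0.0002
```

Request:
{"fn": "move_arm", "kwargs": {"increments": [{"xyz":[0,0,0],"roll":0,"grip":70},{"xyz":[0,0,20],"roll":0,"grip":70},{"xyz":[0,0,25],"roll":0,"grip":70},{"xyz":[0,0,20],"roll":0,"grip":70},{"xyz":[0,0,4],"roll":0,"grip":70}]}}

```text
time_s: 9.97
position: [0.5579, -0.3545, 0.1632]
tcp_rot: [[0.985, -0.173, -0.004], [-0.173, -0.985, 0.004], [-0.004, -0.003, -1.0]]
force: [-0.5, 0.9, -1.4]
opening: 0.697
grasp_force: 0.0
```

Request:
{"fn": "move_arm", "kwargs": {"increments": [{"xyz":[0,0,2],"roll":0,"grip":70},{"xyz":[0,0,0],"roll":0,"grip":70}]}}

```text
time_s: 10.13
position: [0.5598, -0.3566, 0.1647]
tcp_rot: [[0.985, -0.173, 0.001], [-0.173, -0.985, -0.001], [0.002, 0.001, -1.0]]
force: [0.2, 0.7, -0.7]
opening: 0.701
grasp_force: 0.0
```

Request:
{"fn": "move_arm", "kwargs": {"increments": [{"xyz":[0,0,0],"roll":0,"grip":0},{"xyz":[0,0,0],"roll":0,"grip":0},{"xyz":[0,0,0],"roll":0,"grip":0},{"xyz":[0,0,0],"roll":0,"grip":0},{"xyz":[0,0,0],"roll":0,"grip":0}]}}

```text
time_s: 10.55
position: [0.5592, -0.3566, 0.1642]
tcp_rot: [[0.985, -0.174, 0.001], [-0.174, -0.985, -0.001], [0.001, 0.001, -1.0]]
force: [-0.5, -0.4, -0.5]
opening: 0.405
grasp_force: 0.0
```

Request:
{"fn": "move_arm", "kwargs": {"increments": [{"xyz":[0,0,0],"roll":0,"grip":0},{"xyz":[0,0,0],"roll":0,"grip":0},{"xyz":[0,0,0],"roll":0,"grip":0},{"xyz":[0,0,0],"roll":0,"grip":0},{"xyz":[0,0,0],"roll":0,"grip":0}]}}

```text
time_s: 10.97
position: [0.5591, -0.3561, 0.1635]
tcp_rot: [[0.985, -0.174, -0.0], [-0.174, -0.985, 0.001], [-0.0, -0.001, -1.0]]
force: [0.9, 1.1, 0.1]
opening: 0.137
grasp_force: 30.0
```

Request:
{"fn": "move_arm", "kwargs": {"increments": [{"xyz":[0,0,0],"roll":0,"grip":0},{"xyz":[0,0,0],"roll":0,"grip":0},{"xyz":[0,0,0],"roll":0,"grip":0}]}}

```text
time_s: 11.22
position: [0.559, -0.3562, 0.1635]
tcp_rot: [[0.985, -0.174, -0.0], [-0.174, -0.985, 0.0], [-0.0, -0.0, -1.0]]
force: [0.3, 0.5, -0.0]
opening: 0.133
grasp_force: 30.0
```

Request:
{"fn": "move_arm", "kwargs": {"increments": [{"xyz":[0,0,-15],"roll":0,"grip":0},{"xyz":[0,0,-25],"roll":0,"grip":0},{"xyz":[0,0,-25],"roll":0,"grip":0},{"xyz":[0,0,-25],"roll":0,"grip":0},{"xyz":[0,0,-22],"roll":0,"grip":0}]}}

```text
time_s: 11.63
position: [0.5586, -0.3563, 0.2759]
tcp_rot: [[0.985, -0.174, -0.001], [-0.174, -0.985, 0.0], [-0.001, -0.0, -1.0]]
force: [0.9, 0.1, -2.6]
opening: 0.132
grasp_force: 30.0
```

```bash
python3 go.py .5535 -.1385 .275 80
```

```text
t 11.63 p [ 0.5586 -0.3563  0.2759] closing -100.0 q [-42.2  30.4  72.6  -0.   77.   57.9] open 0.132 F [ 0.9  0.1 -2.6]
z axis [-0.001  0.    -1.   ] shift tool mm [ -42.9 -213.6    1. ] roll rad (about tool z) -0.0001
```

Request:
{"fn": "move_arm", "kwargs": {"increments": [{"xyz":[-5,-25,0],"roll":0,"grip":0},{"xyz":[-6,-30,0],"roll":0,"grip":0},{"xyz":[-6,-30,0],"roll":0,"grip":0},{"xyz":[-6,-30,0],"roll":0,"grip":0},{"xyz":[-6,-30,0],"roll":0,"grip":0}]}}

```text
time_s: 12.05
position: [0.5547, -0.2071, 0.2745]
tcp_rot: [[0.985, -0.174, -0.002], [-0.174, -0.985, 0.001], [-0.002, -0.0, -1.0]]
force: [-1.1, 0.5, -5.3]
opening: 0.137
grasp_force: 30.0
```

Request:
{"fn": "move_arm", "kwargs": {"increments": [{"xyz":[-6,-30,0],"roll":0,"grip":0},{"xyz":[-5,-25,0],"roll":0,"grip":0},{"xyz":[-2.9,-13.6,0],"roll":0,"grip":0},{"xyz":[0,0,0],"roll":0,"grip":0},{"xyz":[0,0,0],"roll":0,"grip":0}]}}

```text
time_s: 12.47
position: [0.5539, -0.1386, 0.2752]
tcp_rot: [[0.985, -0.172, -0.001], [-0.172, -0.985, -0.001], [-0.0, 0.001, -1.0]]
force: [0.6, 0.2, -3.4]
opening: 0.134
grasp_force: 30.0
```

```bash
python3 go.py .5535 -.1385 .275 80; python3 held.py .552 -.140 h3.png
```

```text
t 12.47 p [ 0.5539 -0.1386  0.2752] closing -99.9 q [-25.2  22.7  86.3  -0.1  70.9  74.7] open 0.134 F [ 0.6  0.2 -3.4]
z axis [-0.001 -0.001 -1.   ] shift tool mm [-0.4 -0.   0.2] roll rad (about tool z) 0.0014
side 0.13 36 [ 0.5543 -0.1457  0.141 ] [ 0.547 -0.151  0.13 ] [ 0.562 -0.139  0.15 ]
side 0.15 33 [ 0.5558 -0.1451  0.1593] [ 0.548 -0.152  0.152] [ 0.562 -0.139  0.169]
side 0.17 36 [ 0.5535 -0.1445  0.1792] [ 0.548 -0.15   0.171] [ 0.563 -0.14   0.19 ]
side 0.19 35 [ 0.5563 -0.1449  0.1994] [ 0.548 -0.15   0.19 ] [ 0.563 -0.14   0.21 ]
side 0.21 42 [ 0.5539 -0.1446  0.2195] [ 0.546 -0.152  0.21 ] [ 0.563 -0.135  0.229]
```

View pics/h3.png

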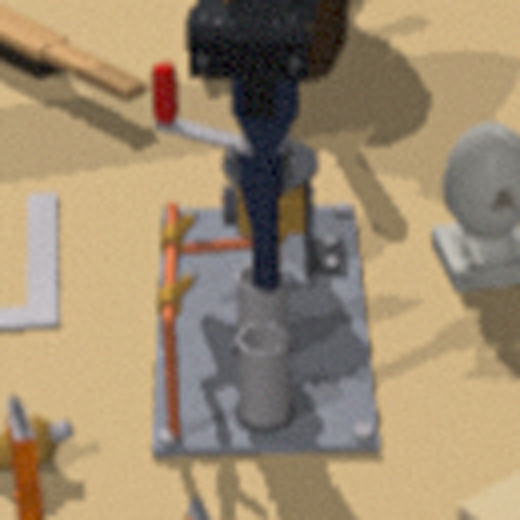

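The wide tool is held upright at crop (265,230), above the right cup at crop (263,340), about 3.5 mm too far forward. I correct that and insert it.

Request:
{"fn": "move_arm", "kwargs": {"increments": [{"xyz":[-3.5,0,0],"roll":0,"grip":0},{"xyz":[0,0,15],"roll":0,"grip":0},{"xyz":[0,0,20],"roll":0,"grip":0},{"xyz":[0,0,15],"roll":0,"grip":0},{"xyz":[0,0,10],"roll":0,"grip":0}]}}

```text
time_s: 12.98
position: [0.5494, -0.1389, 0.2138]
tcp_rot: [[0.984, -0.175, -0.002], [-0.175, -0.984, 0.001], [-0.003, -0.0, -1.0]]
force: [-0.7, 0.2, -4.0]
opening: 0.136
grasp_force: 30.0
```

Request:
{"fn": "move_arm", "kwargs": {"increments": [{"xyz":[0,0,15],"roll":0,"grip":0},{"xyz":[0,0,15],"roll":0,"grip":0},{"xyz":[0,0,15],"roll":0,"grip":0},{"xyz":[0,0,6],"roll":0,"grip":0},{"xyz":[0,0,0],"roll":0,"grip":0}]}}

```text
time_s: 13.4
position: [0.5495, -0.1383, 0.163]
tcp_rot: [[0.985, -0.175, -0.003], [-0.175, -0.985, 0.001], [-0.003, -0.001, -1.0]]
force: [-0.4, 1.2, -4.0]
opening: 0.136
grasp_force: 30.0
```

Request:
{"fn": "move_arm", "kwargs": {"increments": [{"xyz":[0,0,1],"roll":0,"grip":0},{"xyz":[0,0,0],"roll":0,"grip":0}]}}

```text
time_s: 13.57
position: [0.5512, -0.1386, 0.1643]
tcp_rot: [[0.985, -0.174, 0.002], [-0.174, -0.985, -0.001], [0.002, 0.001, -1.0]]
force: [-0.4, -0.2, -2.2]
opening: 0.139
grasp_force: 30.0
```

Request:
{"fn": "move_arm", "kwargs": {"increments": [{"xyz":[0,0,2],"roll":0,"grip":0},{"xyz":[0,0,0],"roll":0,"grip":0},{"xyz":[0,0,0],"roll":0,"grip":55},{"xyz":[0,0,0],"roll":0,"grip":55},{"xyz":[0,0,0],"roll":0,"grip":55}]}}

```text
time_s: 13.98
position: [0.5512, -0.1383, 0.1625]
tcp_rot: [[0.985, -0.174, 0.002], [-0.174, -0.985, -0.001], [0.002, 0.001, -1.0]]
force: [-1.0, -0.3, -0.6]
opening: 0.286
grasp_force: 0.0
```

Request:
{"fn": "move_arm", "kwargs": {"increments": [{"xyz":[0,0,0],"roll":0,"grip":55},{"xyz":[0,0,0],"roll":0,"grip":55},{"xyz":[0,0,0],"roll":0,"grip":55},{"xyz":[0,0,-15],"roll":0,"grip":55},{"xyz":[0,0,-25],"roll":0,"grip":55}]}}

```text
time_s: 14.4
position: [0.5485, -0.1371, 0.1994]
tcp_rot: [[0.985, -0.174, -0.006], [-0.174, -0.985, 0.003], [-0.007, -0.002, -1.0]]
force: [-0.0, 0.2, 0.0]
opening: 0.539
grasp_force: 0.0
```

Request:
{"fn": "move_arm", "kwargs": {"increments": [{"xyz":[0,0,-35],"roll":0,"grip":55},{"xyz":[0,0,-35],"roll":0,"grip":55},{"xyz":[0,0,0],"roll":0,"grip":55},{"xyz":[0,0,0],"roll":0,"grip":55},{"xyz":[0,0,0],"roll":0,"grip":55}]}}

```text
time_s: 14.82
position: [0.55, -0.1377, 0.2713]
tcp_rot: [[0.985, -0.174, -0.001], [-0.174, -0.985, 0.0], [-0.001, -0.0, -1.0]]
force: [-0.0, 0.5, -0.1]
opening: 0.554
grasp_force: 0.0
```

```bash
python3 go.py .495 .119 .275 50; python3 held.py .552 -.140 h4.png;python3 - <<'E'
from h import *
for n in ('side','top'):
    p,d=bot.capture(n); P,uv=cloud(d,np.ones_like(d,bool),n); c=p[uv[:,1],uv[:,0]].astype(int)
    k=(P[:,0]>.43)&(P[:,0]<.56)&(P[:,1]>.05)&(P[:,1]<.2)&(P[:,2]>.12)&(P[:,2]<.19)&(c[:,0]>1.8*c[:,1])&(c[:,0]-c[:,1]>40)
    if k.sum():print('red',k.sum(),P[k].min(0).round(4),P[k].max(0).round(4))
E
```

```text
t 14.82 p [ 0.55   -0.1377  0.2713] closing -100.0 q [-25.3  22.6  87.2  -0.   70.2  74.7] open 0.554 F [-0.   0.5 -0.1]
z axis [-0.001  0.    -1.   ] shift tool mm [ -98.8 -243.3   -3.6] roll rad (about tool z) 0.5235
side 0.09 30 [ 0.5508 -0.1453  0.1011] [ 0.544 -0.151  0.091] [ 0.559 -0.139  0.109]
side 0.11 33 [ 0.55   -0.1447  0.119 ] [ 0.544 -0.148  0.11 ] [ 0.559 -0.139  0.129]
side 0.13 54 [ 0.5504 -0.1447  0.1423] [ 0.536 -0.149  0.13 ] [ 0.567 -0.138  0.15 ]
side 0.15 86 [ 0.552  -0.1444  0.1603] [ 0.531 -0.154  0.15 ] [ 0.573 -0.137  0.17 ]
side 0.17 97 [ 0.5508 -0.1435  0.1801] [ 0.528 -0.152  0.17 ] [ 0.573 -0.136  0.19 ]
side 0.19 85 [ 0.5515 -0.142   0.1977] [ 0.529 -0.15   0.19 ] [ 0.574 -0.131  0.204]
top 0.19 12 [ 0.5521 -0.141   0.1962] [ 0.541 -0.148  0.191] [ 0.56  -0.136  0.208]
red 76 [0.4851 0.1041 0.1225] [0.5022 0.1263 0.1754]
red 40 [0.4838 0.1103 0.1527] [0.5045 0.13   0.1751]
```

View pics/h4.png

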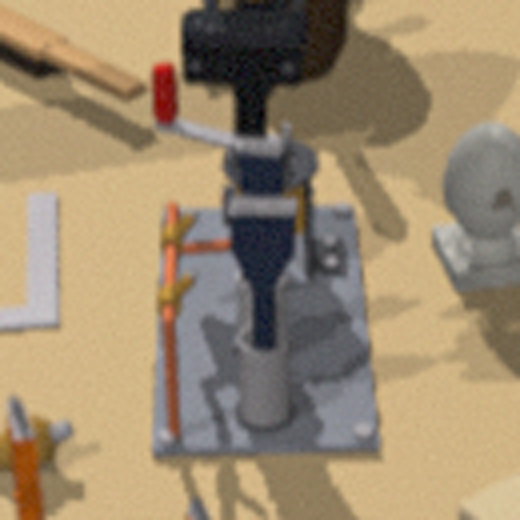

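Both tools now stand in the cups, the wide one at crop (263,270) with the narrow one behind it, and both are released. For the lever I roll the long way round so the last joint has room to follow the arc.

Request:
{"fn": "move_arm", "kwargs": {"increments": [{"xyz":[0,0,0],"roll":-0.119,"grip":80},{"xyz":[0,0,0],"roll":-0.119,"grip":80},{"xyz":[0,0,0],"roll":-0.119,"grip":80},{"xyz":[0,0,0],"roll":-0.119,"grip":80},{"xyz":[0,0,0],"roll":-0.119,"grip":80}]}}

```text
time_s: 15.43
position: [0.55, -0.1378, 0.2703]
tcp_rot: [[0.911, 0.413, -0.002], [0.413, -0.911, 0.001], [-0.002, -0.002, -1.0]]
force: [0.4, 0.4, 0.7]
opening: 0.778
grasp_force: 0.0
```

Request:
{"fn": "move_arm", "kwargs": {"increments": [{"xyz":[0,0,0],"roll":-0.119,"grip":80},{"xyz":[0,0,0],"roll":-0.119,"grip":80},{"xyz":[0,0,0],"roll":-0.119,"grip":80},{"xyz":[0,0,0],"roll":-0.119,"grip":80},{"xyz":[0,0,0],"roll":-0.119,"grip":80}]}}

```text
time_s: 15.85
position: [0.55, -0.1378, 0.2703]
tcp_rot: [[0.522, 0.853, -0.002], [0.853, -0.522, 0.001], [-0.0, -0.002, -1.0]]
force: [0.3, 0.2, -0.3]
opening: 0.802
grasp_force: 0.0
```

Request:
{"fn": "move_arm", "kwargs": {"increments": [{"xyz":[0,0,0],"roll":-0.119,"grip":80},{"xyz":[0,0,0],"roll":-0.119,"grip":80},{"xyz":[0,0,0],"roll":-0.119,"grip":80},{"xyz":[0,0,0],"roll":-0.119,"grip":80},{"xyz":[0,0,0],"roll":-0.119,"grip":80}]}}

```text
time_s: 16.27
position: [0.55, -0.1378, 0.2703]
tcp_rot: [[-0.045, 0.999, -0.002], [0.999, 0.045, 0.001], [0.001, -0.002, -1.0]]
force: [1.0, 0.5, 0.8]
opening: 0.798
grasp_force: 0.0
```

Request:
{"fn": "move_arm", "kwargs": {"increments": [{"xyz":[0,0,0],"roll":-0.119,"grip":80},{"xyz":[0,0,0],"roll":-0.119,"grip":80},{"xyz":[0,0,0],"roll":-0.119,"grip":80},{"xyz":[0,0,0],"roll":-0.119,"grip":80},{"xyz":[0,0,0],"roll":-0.119,"grip":80}]}}

```text
time_s: 16.68
position: [0.55, -0.1378, 0.2703]
tcp_rot: [[-0.597, 0.802, -0.002], [0.802, 0.597, 0.001], [0.002, -0.001, -1.0]]
force: [0.7, 0.5, 0.1]
opening: 0.801
grasp_force: 0.0
```

Request:
{"fn": "move_arm", "kwargs": {"increments": [{"xyz":[0,0,0],"roll":-0.119,"grip":80},{"xyz":[0,0,0],"roll":-0.119,"grip":80},{"xyz":[26,20,0],"roll":0,"grip":80},{"xyz":[26,20,0],"roll":0,"grip":80},{"xyz":[26,20,0],"roll":0,"grip":80}]}}

```text
time_s: 17.1
position: [0.5285, -0.0412, 0.2702]
tcp_rot: [[-0.765, 0.644, -0.002], [0.644, 0.765, 0.001], [0.002, -0.001, -1.0]]
force: [1.0, 0.7, 0.1]
opening: 0.802
grasp_force: 0.0
```

```bash
python3 go.py .495 .120 .271 50
```

```text
t 17.1 p [ 0.5285 -0.0412  0.2702] closing 49.9 q [-16.5  19.7  92.2   0.   68.2 -66.4] open 0.802 F [1.  0.7 0.1]
z axis [-0.002  0.001 -1.   ] shift tool mm [129.5 101.6  -0.5] roll rad (about tool z) -0.0021
```

Request:
{"fn": "move_arm", "kwargs": {"increments": [{"xyz":[32,25,0],"roll":0,"grip":90},{"xyz":[32,25,0],"roll":0,"grip":90},{"xyz":[32,25,0],"roll":0,"grip":90},{"xyz":[32,25,0],"roll":0,"grip":90},{"xyz":[1.5,1.5,0],"roll":0,"grip":90}]}}

```text
time_s: 17.52
position: [0.4921, 0.1251, 0.2705]
tcp_rot: [[-0.77, 0.638, -0.004], [0.638, 0.77, 0.003], [0.005, -0.0, -1.0]]
force: [0.4, 0.4, -0.2]
opening: 0.901
grasp_force: 0.0
```

Request:
{"fn": "move_arm", "kwargs": {"increments": [{"xyz":[0,0,0],"roll":0,"grip":90},{"xyz":[0,0,20],"roll":0,"grip":90},{"xyz":[0,0,20],"roll":0,"grip":90},{"xyz":[0,0,20],"roll":0,"grip":90},{"xyz":[0,0,10],"roll":0,"grip":90}]}}

```text
time_s: 17.93
position: [0.4944, 0.1175, 0.1989]
tcp_rot: [[-0.765, 0.644, -0.004], [0.644, 0.765, -0.001], [0.003, -0.003, -1.0]]
force: [-0.3, -0.1, 0.1]
opening: 0.898
grasp_force: 0.0
```

```bash
python3 go.py .495 .120 .132 50
python3 - <<'E'
from h import *
p,d=bot.capture('side');u,v=pix([.5,.12,.15],'side')[0].astype(int); save(cv2.resize(p[v-65:v+65,u-65:u+65],None,fx=4,fy=4,interpolation=cv2.INTER_CUBIC),'l1.png')
E
```

```text
t 17.93 p [0.4944 0.1175 0.1989] closing 49.9 q [  0.8  23.2 100.   -0.   57.  -49.1] open 0.898 F [-0.3 -0.1  0.1]
z axis [-0.004 -0.001 -1.   ] shift tool mm [ 1.   2.5 66.9] roll rad (about tool z) -0.0018
```

View pics/l1.png

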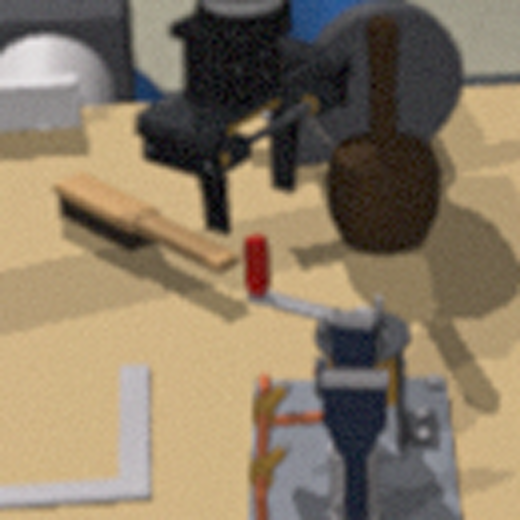

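The red grip at crop (256,265) lies centrally below the two open fingers at crop (215,225) and (285,185), so I lower onto it.

Request:
{"fn": "move_arm", "kwargs": {"increments": [{"xyz":[0,0,20],"roll":0,"grip":90},{"xyz":[0,0,25],"roll":0,"grip":90},{"xyz":[0,0,18],"roll":0,"grip":90},{"xyz":[0,0,4],"roll":0,"grip":90},{"xyz":[0,0,0],"roll":0,"grip":90}]}}

```text
time_s: 18.4
position: [0.495, 0.118, 0.1334]
tcp_rot: [[-0.765, 0.644, -0.003], [0.644, 0.765, -0.0], [0.002, -0.002, -1.0]]
force: [0.6, -0.2, -0.0]
opening: 0.901
grasp_force: 0.0
```

Request:
{"fn": "move_arm", "kwargs": {"increments": [{"xyz":[0,0,0],"roll":0,"grip":0},{"xyz":[0,0,0],"roll":0,"grip":0},{"xyz":[0,0,0],"roll":0,"grip":0},{"xyz":[0,0,0],"roll":0,"grip":0},{"xyz":[0,0,0],"roll":0,"grip":0}]}}

```text
time_s: 18.82
position: [0.4959, 0.1192, 0.1353]
tcp_rot: [[-0.766, 0.643, 0.002], [0.643, 0.766, -0.0], [-0.001, 0.001, -1.0]]
force: [0.4, 0.2, 0.0]
opening: 0.607
grasp_force: 0.0
```

Request:
{"fn": "move_arm", "kwargs": {"increments": [{"xyz":[0,0,0],"roll":0,"grip":0},{"xyz":[0,0,0],"roll":0,"grip":0},{"xyz":[0,0,0],"roll":0,"grip":0},{"xyz":[0,0,0],"roll":0,"grip":0},{"xyz":[0,0,0],"roll":0,"grip":0}]}}

```text
time_s: 19.23
position: [0.4973, 0.1215, 0.1346]
tcp_rot: [[-0.764, 0.645, 0.005], [0.645, 0.764, 0.005], [-0.0, 0.007, -1.0]]
force: [2.6, 7.8, -3.9]
opening: 0.241
grasp_force: 29.9
```

Request:
{"fn": "move_arm", "kwargs": {"increments": [{"xyz":[0,0,0],"roll":0,"grip":0},{"xyz":[0,0,0],"roll":0,"grip":0},{"xyz":[0,0,0],"roll":0,"grip":0}]}}

```text
time_s: 19.48
position: [0.4973, 0.1214, 0.1346]
tcp_rot: [[-0.765, 0.644, 0.004], [0.644, 0.765, 0.004], [-0.001, 0.006, -1.0]]
force: [4.0, 9.1, -3.5]
opening: 0.244
grasp_force: 29.9
```

Request:
{"fn": "move_arm", "kwargs": {"increments": [{"xyz":[0.4,10.5,0],"roll":0.105,"grip":0},{"xyz":[0.4,10.5,0],"roll":0.105,"grip":0},{"xyz":[0.4,10.5,0],"roll":0.105,"grip":0},{"xyz":[0.4,10.5,0],"roll":0.105,"grip":0},{"xyz":[0.4,10.5,0],"roll":0.105,"grip":0}]}}

```text
time_s: 19.9
position: [0.5333, 0.1534, 0.1345]
tcp_rot: [[-0.338, 0.941, -0.004], [0.941, 0.338, -0.0], [0.001, -0.004, -1.0]]
force: [-4.8, 0.9, 4.1]
opening: 0.243
grasp_force: 30.0
```

```bash
cat > arc.py <<'E'
from h import *
s=bot.read_state();p=np.array(s['position'])[:2];R=np.array(s['tcp_rot']);v=p-[.5793,.0644]
a=np.degrees(np.arctan2(v[1],v[0]));print('p',p.round(4),'radius',np.hypot(*v).round(4),'lever rad',np.radians(145.4-a).round(3),'closing-tangent',(np.degrees(np.arctan2(R[1,1],R[0,1]))-(a-90)).round(1),'F',np.round(s['force'],1),'q6',s['joint_positions'][5])
E
python3 arc.py
```

```text
p [0.5333 0.1534] radius 0.1002 lever rad 0.49 closing-tangent -7.6 F [-4.8  0.9  4.1] q6 -15.23957308776921
```

Tracking is good: radius 0.100 m, lever at 0.49 rad. I continue along the arc.

Request:
{"fn": "move_arm", "kwargs": {"increments": [{"xyz":[0.4,10.5,0],"roll":0.105,"grip":0},{"xyz":[0.4,10.5,0],"roll":0.105,"grip":0},{"xyz":[0.4,10.5,0],"roll":0.105,"grip":0},{"xyz":[0.4,10.5,0],"roll":0.105,"grip":0},{"xyz":[0.4,10.5,0],"roll":0.105,"grip":0}]}}

```text
time_s: 20.32
position: [0.5837, 0.1646, 0.1346]
tcp_rot: [[0.181, 0.984, -0.006], [0.984, -0.181, 0.004], [0.003, -0.006, -1.0]]
force: [-5.8, 6.6, 4.7]
opening: 0.245
grasp_force: 30.0
```

```bash
python3 arc.py
```

```text
p [0.5837 0.1646] radius 0.1003 lever rad 1.01 closing-tangent -7.9 F [-5.8  6.6  4.7] q6 15.310999972291544
```

Request:
{"fn": "move_arm", "kwargs": {"increments": [{"xyz":[0.8,7,0],"roll":0.07,"grip":0},{"xyz":[0.4,5,0],"roll":0.05,"grip":0},{"xyz":[0,2,0],"roll":0.0,"grip":0},{"xyz":[0,0,0],"roll":0,"grip":0},{"xyz":[0,0,0],"roll":0,"grip":0}]}}

```text
time_s: 20.73
position: [0.5966, 0.1632, 0.1345]
tcp_rot: [[0.293, 0.956, -0.007], [0.956, -0.293, 0.005], [0.003, -0.008, -1.0]]
force: [-6.6, 9.5, 5.0]
opening: 0.246
grasp_force: 30.0
```

```bash
python3 arc.py
```

```text
p [0.5966 0.1632] radius 0.1003 lever rad 1.141 closing-tangent -7.1 F [-6.6  9.5  5. ] q6 21.650019083153875
```

Request:
{"fn": "move_arm", "kwargs": {"increments": [{"xyz":[0.2,2,0],"roll":0,"grip":0},{"xyz":[0,0,0],"roll":0,"grip":0},{"xyz":[0,0,0],"roll":0,"grip":0}]}}

```text
time_s: 20.98
position: [0.5969, 0.1632, 0.1345]
tcp_rot: [[0.293, 0.956, -0.01], [0.956, -0.293, 0.005], [0.002, -0.011, -1.0]]
force: [-9.7, 9.3, 7.6]
opening: 0.24
grasp_force: 30.0
```

Request:
{"fn": "move_arm", "kwargs": {"increments": [{"xyz":[0.2,2,0],"roll":0,"grip":0},{"xyz":[0,0,0],"roll":0,"grip":0},{"xyz":[0,0,0],"roll":0,"grip":0}]}}

```text
time_s: 21.23
position: [0.5969, 0.1631, 0.1344]
tcp_rot: [[0.293, 0.956, -0.014], [0.956, -0.293, 0.006], [0.001, -0.015, -1.0]]
force: [-12.6, 10.0, 9.6]
opening: 0.246
grasp_force: 30.0
```

```bash
python3 arc.py
```

```text
p [0.5969 0.1631] radius 0.1003 lever rad 1.144 closing-tangent -6.9 F [-12.6  10.    9.6] q6 21.559842180073993
```

The TCP has stopped at 1.144 rad by my estimate while the force keeps rising, so the lever is hard against its stop. I hold there, recheck the tools, and hand in.

Request:
{"fn": "move_arm", "kwargs": {"increments": [{"xyz":[0,0,0],"roll":0,"grip":0},{"xyz":[0,0,0],"roll":0,"grip":0},{"xyz":[0,0,0],"roll":0,"grip":0},{"xyz":[0,0,0],"roll":0,"grip":0},{"xyz":[0,0,0],"roll":0,"grip":0}]}}

```text
time_s: 21.65
position: [0.5969, 0.1631, 0.1344]
tcp_rot: [[0.293, 0.956, -0.014], [0.956, -0.293, 0.006], [0.001, -0.015, -1.0]]
force: [-12.0, 9.2, 9.7]
opening: 0.247
grasp_force: 30.0
```

```bash
python3 arc.py
python3 - <<'E'
from h import *
p,d=bot.capture('side');u,v=pix([.56,.03,.1],'side')[0].astype(int); save(cv2.resize(p[v-75:v+75,u-75:u+75],None,fx=3.5,fy=3.5,interpolation=cv2.INTER_CUBIC),'end.png')
E
```

```text
p [0.5969 0.1631] radius 0.1003 lever rad 1.144 closing-tangent -6.9 F [-12.    9.2   9.7] q6 21.56093137705744
```

View pics/end.png

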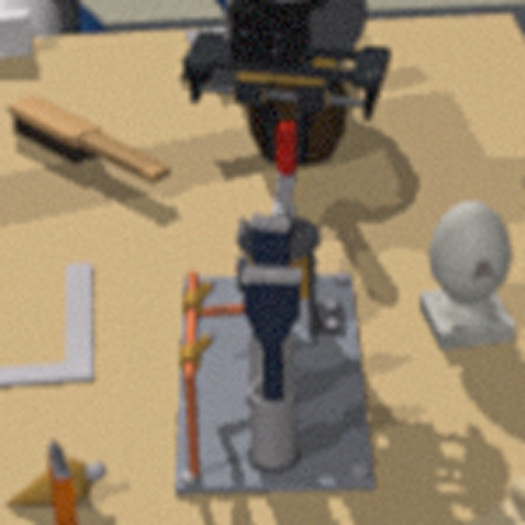

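The wide tool at crop (272,320) stands upright, with the narrow one behind it. The lever now points left, and the gripper holds the red grip at crop (287,148).

```bash
python3 -c "
from rig import bot
print(bot.hand_in())"
```

```text
the job is handed in; nothing more can be done
None
```

I handed the job in at about 22 s with both pitching tools standing blade up in the cups (narrow in the left, wide in the right) and the gripper still holding the air lever against its forward stop; no verdict came back.

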